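# Put the four round parts away, each in its own holder

### The arm

A 6-joint arm with a two-finger parallel gripper is mounted at the origin on a cart in front of the work surface, level with it; the furniture and walls round the work are solid. World frame = base frame: x ahead of the robot, y to its left, z up, the work surface at z = 0. Lengths are in m, angles in rad, forces in N, time in s.
With the tool pointing down it reaches from about 0.275 to 0.725 m from the base axis. Payload 5.6 kg.
Tool frame: the origin (TCP) lies midway between the tips of the shut fingers; the grasp point (between the pads) lies 19 mm behind it (manip.tcp_to_grasp is the z of the grasp point in the tool frame, in m); z points along the fingers, y is the line along which they close (so a half turn about z gives the same grasp; the last joint's range is limited). The gripper opens to 85 mm and grips with 20 to 120 N. Pads are 22 mm wide; open, the fingers measure 114 mm over their backs; the gripper's body (76 mm by 85 mm) begins 54 mm behind the grasp point. The pads swing forward as they close: fully open they stand 13 mm farther back than shut.
Start: joints at [-0.94, 0.255, 0.108, 0, -1.424, -0.285], TCP at [0.186, -0.517, 0.231] pointing down, gripper open.
Joint ranges: [-2.95, 2.95], [-1.21, 1.97], [-1.09, 1.5], [-2.87, 1.71], [-2.94, -0.07], [-3.05, 3.05]. Speed limits (rad/s): [2.57, 2.57, 3.14, 3.14, 3.14, 3.14].

### API

Orientations are given as a rotation vector (axis times angle).
In Python, from cell import manip gives the robot as it stands.
- The arm moves only by the shell command python3 -m creep 'ROWS' [FORCE]. ROWS is JSON, one flat list of numbers, 7 for each row, row after row: the turn, a rotation vector about the world's x, y, z in rad, then the shift along the world's x, y, z in cm, then the opening in per cent of the stroke, from 0 (shut) to 100 (fully open). A call has exactly 10 rows; each row is the pose to reach, as a shift and turn from the pose commanded when the call began; what a row does not reach only later rows make up. A row lasts 1/10 s, in which the tool goes at most 50 mm and 8.59 degrees, less where a joint would pass 70% of its speed; a pose out of reach is approached as far as the arm can. A call with a gripper value outside its range is refused whole. The fingers move at their own pace and stop on an object; FORCE is the grip in N (left out, the last holds). Time passes only in rows, so rows that repeat a pose let the fingers close, or fill a call up. It gives the time, the measured TCP pose, the force, the opening and the grip force at its end, in the units of the state.
- manip.get_state(): the state, without advancing time (a new reading comes with each control period).
- manip.camera(name): name is "scene" or "side" or "wrist"; returns a dict with "color" (480x640x3 uint8, blue, green, red), "intrinsics" (3x3 intrinsics, pixels), "k1" (the pictures are not rectified: a ray, as slopes to the right and down, at radius r is drawn at 1 + k1 r^2 times it, then the intrinsics apply), "cam_to_world" (4x4, takes a point from camera to world coordinates); the wrist camera has in their place "T_tool_cam" (4x4, takes a point from camera to tool coordinates, whose origin is the TCP and whose axes are the flange's). Camera axes: x right, y down, z forward; pixel columns grow to the right and rows downward; lengths in m; the calibration is good to about 2 mm. A picture is of the moment at which its call begins: read the wrist's pose just before it. There is no depth.
- manip.hand_in(): hands the job in; it is judged then, once.
The state is a dict: "t": time; "qpos": joint angles; "qd": joint speeds; "joint_efforts": joint torques, N m; "tool_pos": TCP position; "eef_rot": TCP orientation; "force": force on the tool from outside, world axes, zero at the start; "moment": the same for the moment, N m; "width": finger opening in m; "gripper_force": force on a finger pad.
Only numpy, scipy, OpenCV 4.12 (cv2) and the standard library are available. Lean on these libraries where they do the work, as an engineer would, in place of code of your own. Each camera call takes 0.05 s, during which the arm holds its last target. There are 200 camera calls.

### The job

Pick the four round parts off the blue bench mat and put each in the middle of its own holder: the black ceramic disc flat in the recess on top of the foam block, the copper tube standing upright in the small white tray, the snap-lid vial standing upright in the round tub, and the black rubber ring flat in the pale card box lid. Put them the same way up as they are now, and leave the battery and the spring clip where they lie.

Things in the scene. Friction and masses are not known exactly. Their poses are not given: they have to be found in the camera images.
- disc_mid (a point): Loose flat black ceramic disc, 23 mm diameter, 6 mm thick, lying flat on the blue mat. This point is its centre, half-way up; its z axis is up as it stands at the start. The mat is a fixed bench mat 2 mm thick, 130 mm (x) by 800 mm (y).
- tube_mid (a point): Loose short copper tube, 18 mm diameter, 31 mm tall, standing upright on the blue mat. This point is its centre, half-way up; its z axis is up as it stands at the start. The mat is a fixed bench mat 2 mm thick, 130 mm (x) by 800 mm (y).
- sample_vial_mid (a point): Loose white snap-lid vial, 46 mm tall, standing upright on the blue mat: body 33 mm diameter up to 34 mm, wider cap 36 mm diameter from 34 to 46 mm. This point is its centre, half-way up; its z axis is up as it stands at the start. The mat is a fixed bench mat 2 mm thick, 130 mm (x) by 800 mm (y).
- ring_mid (a point): Loose thick black rubber ring with a brass insert below it, 33 mm diameter, 14 mm thick, lying flat on the blue mat. Cannot be gripped through its hole. This point is its centre, half-way up; its z axis is up as it stands at the start. The mat is a fixed bench mat 2 mm thick, 130 mm (x) by 800 mm (y).
- battery_mid (a point): Loose block battery, 27 x 50 x 18 mm, lying on the blue mat among the round parts; to be left where it is. This point is its centre.
- clip_mid (a point): Loose small grey metal spring clip, 10 x 32 x 13 mm, lying on the blue mat among the round parts; to be left where it is. This point is its centre.
- nest_floor (a point): Pale green foam block, 62 mm (x) by 94 mm (y), 44 mm high, with a shallow round recess about 50 mm across and 4 mm deep in its top. This point is the centre of the recess floor (40 mm above the bench; 4 mm off the block's middle along its -y); x and y run along the block's sides, z is up. Fixed to the bench, does not move when touched.
- small_tray_floor (a point): Small white moulded tray, outside 52 mm (x) by 86 mm (y) over the flanged rim, inside 38 mm (x) by 72 mm (y); the walls end 26 mm above the bench. This point is the centre of its inner floor (2 mm above the bench), z is up. Fixed to the bench, does not move when touched.
- tub_floor (a point): Round white translucent tub, 97 mm outer and about 74 mm clear inner diameter; the rim is 38 mm above the bench. This point is the centre of its inner floor (3 mm above the bench), z is up. Fixed to the bench, does not move when touched.
- box_lid_floor (a point): Open pale card box lid, 125 mm (x) by 165 mm (y) outside, walls 2 mm thick that end 42 mm above the bench. This point is the centre of its inner floor (2 mm above the bench), z is up. Fixed to the bench, does not move when touched.
Mind the look-alikes: they are no part of the job. What is shaped like the part that bears sample_vial_mid but turquoise is not meant. There is more than one size of the part that bears small_tray_floor; the job needs the smaller.

How it is judged:
By the outcome, as a careful person would: the job done as asked, in the order asked, and still so for the second after the job is handed in, with the robot touching nothing.
It also fails if it takes over 109 s, if anything falls off the work surface, if the arm or the gripper's body presses on something with over 40 N, if the wrist force passes 120 N, or if a joint passes its speed limit or range.

## Working session

There is one attempt and no reset: what is moved stays moved. The work goes in short steps, Python scripts to look and compute and a shell command to move; the robot and the scene stay as the last step left them, time stands still between calls to the robot, and variables do not carry over. Pictures are saved under pics/ and viewed, at most 14 in all, crops included, and the job is handed in when it is done.

```bash
mkdir -p pics
cat > h.py <<'E'
import numpy as np, cv2
from scipy.spatial.transform import Rotation as R
from cell import manip
def snap(name,out=None):
    s=manip.get_state(); c=manip.camera(name)
    if 'cam_to_world' in c: T=np.array(c['cam_to_world'])
    else:
        W=np.eye(4); W[:3,:3]=R.from_rotvec(s['eef_rot']).as_matrix(); W[:3,3]=s['tool_pos']; T=W@np.array(c['T_tool_cam'])
    v=dict(im=np.array(c['color']),K=np.array(c['intrinsics']),k1=c['k1'],T=T)
    if out: cv2.imwrite('pics/%s.png'%out,v['im']); np.save('pics/%s.npy'%out,v,allow_pickle=True)
    return v
def load(out): return np.load('pics/%s.npy'%out,allow_pickle=True).item()
def ray(v,px):
    d=cv2.undistortPoints(np.array([[px]],float),v['K'],np.array([v['k1'],0,0,0.]))[0,0]
    return v['T'][:3,3], v['T'][:3,:3]@np.array([d[0],d[1],1])
def onz(v,px,z):
    o,d=ray(v,px); return o+d*(z-o[2])/d[2]
def proj(v,p):
    c=np.linalg.inv(v['T'])@np.append(p,1); 
    return cv2.projectPoints(c[:3].reshape(1,1,3),np.zeros(3),np.zeros(3),v['K'],np.array([v['k1'],0,0,0.]))[0].ravel()
def two(v1,p1,v2,p2):
    o1,d1=ray(v1,p1);o2,d2=ray(v2,p2)
    A=np.stack([d1,-d2],1); t=np.linalg.lstsq(A,o2-o1,rcond=None)[0]
    a=o1+t[0]*d1;b=o2+t[1]*d2
    return (a+b)/2, np.linalg.norm(a-b)
E
python3 - <<'E'
from h import *
for n in('scene','side','wrist'):
    v=snap(n,n+'0'); print(n,v['T'].round(3).tolist(),v['K'].round(1).tolist(),v['k1'])
s=manip.get_state(); print(s)
E
```

```text
scene [[-0.501, -0.389, 0.773, -0.182], [-0.866, 0.23, -0.445, 0.478], [-0.005, -0.892, -0.452, 0.537], [0.0, 0.0, 0.0, 1.0]] [[492.4, 0.0, 324.3], [0.0, 492.4, 245.2], [0.0, 0.0, 1.0]] 0.005328466548858178
side [[-0.963, -0.164, 0.213, 0.311], [-0.269, 0.608, -0.747, 1.056], [-0.007, -0.777, -0.629, 0.925], [0.0, 0.0, 0.0, 1.0]] [[614.4, 0.0, 316.7], [0.0, 614.4, 234.5], [0.0, 0.0, 1.0]] 0.033605025299138266
wrist [[-0.339, 0.899, 0.279, 0.114], [0.941, 0.323, 0.101, -0.543], [0.001, 0.296, -0.955, 0.372], [0.0, 0.0, 0.0, 1.0]] [[417.0, 0.0, 315.3], [0.0, 417.0, 240.4], [0.0, 0.0, 1.0]] -0.08912797961646553
{'t': 0.15, 'qpos': array([-9.40417622e-01,  2.55612841e-01,  1.07315703e-01, -3.13080107e-04,
       -1.42386433e+00, -2.84599580e-01]), 'qd': array([-0.00149409, -0.00038997,  0.00295897,  0.00026294, -0.00099936,
        0.00114466]), 'joint_efforts': array([-8.55341241e-04, -3.86940300e+01,  2.38082904e+01,  5.36670595e+00,
       -4.53139219e-03, -1.24370760e-05]), 'tool_pos': array([ 0.18633172, -0.51710416,  0.23061436]), 'eef_rot': array([ 5.40319457e-01, -3.09444855e+00, -2.13847785e-03]), 'force': array([0.6679912 , 0.1861411 , 0.62638715]), 'moment': array([-0.01234112,  0.00368907, -0.00468441]), 'gripper_force': 0.0, 'width': 0.08535896246505258}
```

View pics/scene0.png

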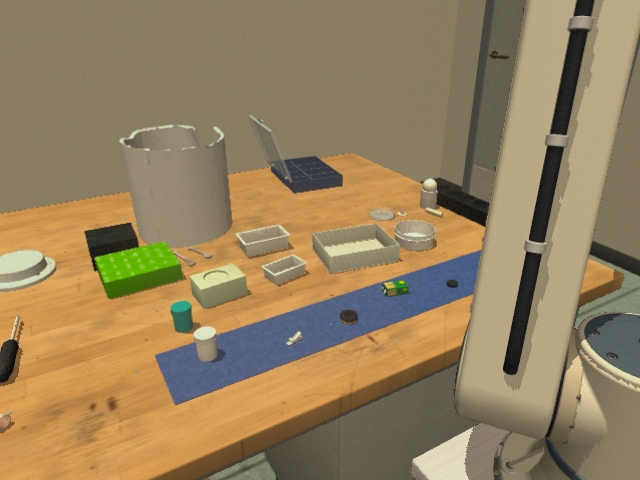

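View pics/side0.png

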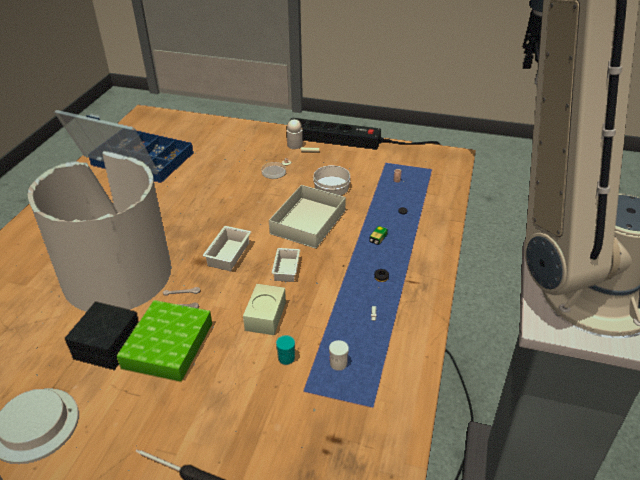

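The scene view shows the vial (206,344), clip (294,339), ring (348,317), battery (395,288) and disc (452,283). The arm hides the tube. The side view shows the tube (397,176), disc (402,211), battery (378,235), ring (381,274), clip (374,313) and vial (339,355). For the holders it shows the foam block (265,309), small tray (286,265), lid (308,215) and tub (332,180). The larger tray (228,248) and the turquoise vial (286,350) are look-alikes.

Run:
```python
from h import *
a=load('scene0');b=load('side0')
def rep(n,pa,pb,z):
    if pa: p,e=two(a,pa,b,pb); print(n,'two',p.round(3),'err',round(e,4),end=' ')
    print(n,'side@z',onz(b,pb,z).round(3))
rep('disc',(452.5,283),(402.5,210.5),.005)
rep('tubetop',None,(397,171.5),.033)
rep('vialtop',(205.5,333),(338.5,346),.048)
rep('ring',(348,316.5),(381,274),.01)
rep('batt',(395,288),(378,235),.015)
rep('clip',(294,339),(374,313),.01)
rep('nest',(216,275),(265,300),.042)
rep('tray',(285,268),(287,263),.01)
rep('tubrim',(414.5,229),(332,175),.038)
rep('lid',(354,248),(310,210),.02)
# blobs in side of dark discs on mat
hsv=cv2.cvtColor(b['im'],cv2.COLOR_BGR2HSV)
# mat orientation
m=((hsv[...,0]>105)&(hsv[...,0]<125)&(hsv[...,1]>100)&(hsv[...,2]>60)).astype(np.uint8)
m[:, :300]=0;m[:160]=0
n,l,st,_=cv2.connectedComponentsWithStats(m);k=1+st[1:,4].argmax()
c=max(cv2.findContours((l==k).astype(np.uint8),0,2)[0],key=cv2.contourArea)
q=cv2.approxPolyDP(c,8,True)[:,0]
print([ (x.tolist(),onz(b,x,.002).round(3).tolist()) for x in q])
```

```text
disc two [ 0.442 -0.185  0.005] err 0.0026 disc side@z [ 0.442 -0.183  0.005]
tubetop side@z [ 0.48  -0.312  0.033]
vialtop two [0.481 0.321 0.048] err 0.0013 vialtop side@z [0.481 0.32  0.048]
ring two [0.448 0.066 0.009] err 0.0014 ring side@z [0.448 0.066 0.01 ]
batt two [ 0.481 -0.067  0.01 ] err 0.0013 batt side@z [ 0.48  -0.06   0.015]
clip two [0.44  0.182 0.007] err 0.0003 clip side@z [0.44  0.185 0.01 ]
nest two [0.651 0.244 0.048] err 0.0015 nest side@z [0.654 0.238 0.042]
tray two [0.655 0.094 0.018] err 0.0001 tray side@z [0.658 0.085 0.01 ]
tubrim two [ 0.64  -0.245  0.036] err 0.0012 tubrim side@z [ 0.639 -0.244  0.038]
lid two [ 0.653 -0.085  0.027] err 0.0143 lid side@z [ 0.659 -0.106  0.02 ]
[([430, 169], [0.401, -0.395, 0.002]), ([386, 163], [0.523, -0.394, 0.002]), ([306, 391], [0.521, 0.4, 0.002]), ([372, 406], [0.399, 0.399, 0.002])]
```

```bash
python3 -m creep '[0,0,-0.1,2,3,-0.5,100, 0,0,-0.2,5,7,-2,100, 0,0,-0.3,8,11,-3,100, 0,0,-0.345,11,15,-4,100, 0,0,-0.345,14,19,-5,100, 0,0,-0.345,17,23,-7,100, 0,0,-0.345,20,26.5,-8,100, 0,0,-0.345,23,30,-9,100, 0,0,-0.345,25,32.5,-10,100, 0,0,-0.345,25.6,33.2,-10,100]' 40
python3 - <<'E'
from h import *
v=snap('wrist','w1'); s=snap('scene','scene1')
print(proj(v,[.442,-.185,.005]),proj(v,[.48,-.312,.033]))
E
```

```text
t: 1.15
tool_pos: [0.4432, -0.1826, 0.1295]
eef_rot: [0.006, -3.139, -0.002]
force: [-0.1, -0.3, -0.3]
width: 0.0851
gripper_force: 0.0
[311.76645774 230.91245079] [112.96242165 299.49963519]
```

View pics/w1.png

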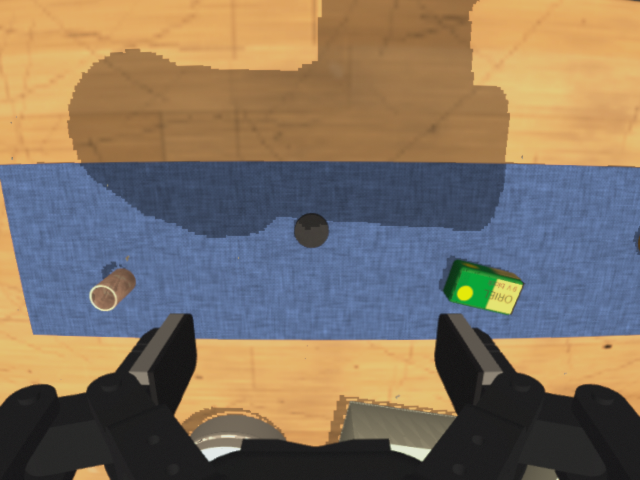

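The disc is at (311,230), where my estimate put it. The tube rim is at (103,296) and the battery at (483,287). Descending on the disc.

```bash
python3 - <<'E'
from h import *
v=load('w1');b=load('side0')
print(manip.get_state()['tool_pos'])
print('tube top',two(v,(103.5,296),b,(397,171.5)),onz(v,(103.5,296),.033))
print('disc',two(v,(311,230),b,(402.5,210.5)))
E
python3 -m creep '[0,0,0,-0.1,-0.2,-1,45, 0,0,0,-0.1,-0.2,-3,45, 0,0,0,-0.1,-0.2,-5.5,45, 0,0,0,-0.1,-0.2,-8,45, 0,0,0,-0.1,-0.2,-9.5,45, 0,0,0,-0.1,-0.2,-10.5,45, 0,0,0,-0.1,-0.2,-11,45, 0,0,0,-0.1,-0.2,-11.3,45, 0,0,0,-0.1,-0.2,-11.5,45, 0,0,0,-0.1,-0.2,-11.5,45]' 40
python3 - <<'E'
from h import *
v=snap('wrist','w2'); print(manip.get_state()['tool_pos'],manip.get_state()['width'])
cv2.imwrite('pics/w2c.png',cv2.resize(v['im'][150:480],None,fx=1,fy=1))
E
```

```text
[ 0.44286902 -0.18448216  0.13086383]
tube top (array([ 0.48107126, -0.32198639,  0.026109  ]), np.float64(0.00038522829581914494)) [ 0.47765551 -0.31797758  0.033     ]
disc (array([ 0.44188465, -0.18552718,  0.00330487]), np.float64(6.792719173141522e-05))
t: 2.25
tool_pos: [0.4417, -0.1876, 0.0166]
eef_rot: [-0.001, 3.141, -0.0]
force: [-0.7, -0.3, -0.2]
width: 0.0383
gripper_force: 0.0
[ 0.44177058 -0.18749984  0.01670189] 0.03859718600095872
```

View pics/w2c.png

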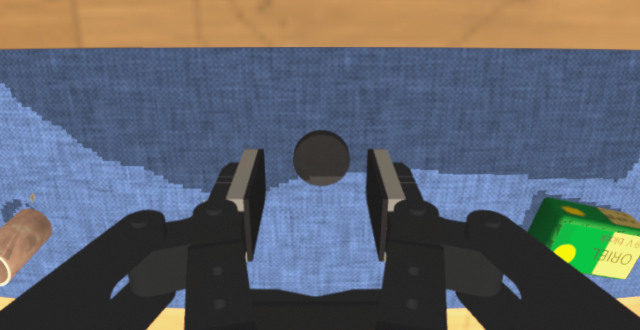

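The disc is at full-frame (321,308), between the pads and slightly right of their centre (about 315).

Run:
```python
from h import *
v=load('w2'); im=v['im']
m=cv2.inRange(im[270:345,285:358],(0,0,0),(75,75,75))
M=cv2.moments(m,True);c=(285+M['m10']/M['m00'],270+M['m01']/M['m00']);print(c,onz(v,(321,306),.008),onz(v,c,.008))
s=manip.get_state();print(s['tool_pos'])
for z in(.0167,.008):print(proj(v,[s['tool_pos'][0],s['tool_pos'][1],z]))
```

```text
(320.75598935226265, 305.2165039929015) [ 0.43868685 -0.18539215  0.008     ] [ 0.43834359 -0.18549056  0.008     ]
[ 0.44177058 -0.18749984  0.01670189]
[315.6787154  323.56888677]
[315.67461433 312.98454503]
```

```bash
python3 -m creep '[0,0,0,-0.2,0.2,-0.3,45, 0,0,0,-0.2,0.2,-0.7,45, 0,0,0,-0.2,0.2,-1.1,45, 0,0,0,-0.2,0.2,-1.25,45, 0,0,0,-0.2,0.2,-1.25,45, 0,0,0,-0.2,0.2,-1.25,5, 0,0,0,-0.2,0.2,-1.25,5, 0,0,0,-0.2,0.2,-1.25,5, 0,0,0,-0.2,0.2,-1.25,5, 0,0,0,-0.2,0.2,-1.25,5]' 40
```

```text
t: 3.3
tool_pos: [0.4396, -0.1855, 0.004]
eef_rot: [-0.001, 3.141, -0.0]
force: [-0.2, 1.0, 3.4]
width: 0.0198
gripper_force: 39.2
```

```bash
python3 -m creep '[0,0,0,0,0,0,5, 0,0,0,0,0,0.3,5, 0,0,0,0,0,1,5, 0,0,0,0,0,2,5, 0,0,0,0,0,3.5,5, 0,0,0,0,0,5,5, 0,0,0,0,0,6.5,5, 0,0,0,0,0,7.5,5, 0,0,0,0,0,8,5, 0,0,0,0,0,8,5]' 40
python3 - <<'E'
from h import *
v=snap('wrist','w3'); cv2.imwrite('pics/w3c.png',cv2.resize(v['im'][200:440,160:480],None,fx=2,fy=2))
s=manip.get_state();print(s['tool_pos'],s['width'],proj(v,s['tool_pos']))
E
```

```text
t: 4.3
tool_pos: [0.4398, -0.1855, 0.0844]
eef_rot: [-0.001, 3.14, -0.0]
force: [0.2, 0.1, -0.1]
width: 0.0195
gripper_force: 39.1
[ 0.4393702  -0.18535009  0.08374862] 0.019892543576010887 [315.81593564 321.33399058]
```

View pics/w3c.png

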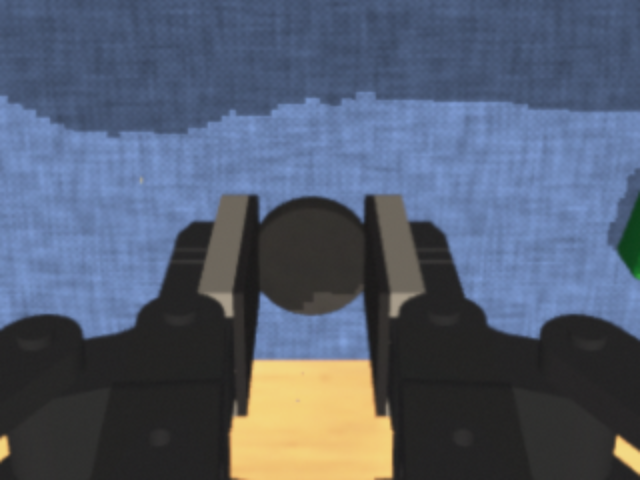

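The disc is held flat between the pads, centred at about (316,328). Carrying it over the foam block.

```bash
python3 -m creep '[0,0,0,1,2,1,5, 0,0,0,3,6,2,5, 0,0,0,5.5,11,3.5,5, 0,0,0,8,16,4,5, 0,0,0,10.5,21,4,5, 0,0,0,13,26,4,5, 0,0,0,15.5,31,4,5, 0,0,0,18,36,4,5, 0,0,0,20,40,4,5, 0,0,0,20.8,41.5,4,5]' 40
python3 -m creep '[0,0,0,0.2,0.5,0,5, 0,0,0,0.4,0.9,0,5, 0,0,0,0.4,0.9,0,5, 0,0,0,0.4,0.9,0,5, 0,0,0,0.4,0.9,0,5, 0,0,0,0.4,0.9,0,5, 0,0,0,0.4,0.9,0,5, 0,0,0,0.4,0.9,0,5, 0,0,0,0.4,0.9,0,5, 0,0,0,0.4,0.9,0,5]' 40
python3 - <<'E'
from h import *
v=snap('wrist','w4'); s=manip.get_state();print(s['tool_pos'],proj(v,s['tool_pos']),proj(v,[.653,.241,.042]))
E
```

```text
t: 5.35
tool_pos: [0.6476, 0.2314, 0.1224]
eef_rot: [0.002, -3.14, 0.001]
force: [1.3, 0.2, 0.4]
width: 0.02
gripper_force: 39.1
t: 6.35
tool_pos: [0.6514, 0.2386, 0.1238]
eef_rot: [0.001, -3.142, -0.0]
force: [-0.7, -1.1, -0.8]
width: 0.0201
gripper_force: 39.2
[0.65141622 0.23858793 0.12376644] [315.53407742 323.2833463 ] [319.79040184 255.77080895]
```

View pics/w4.png

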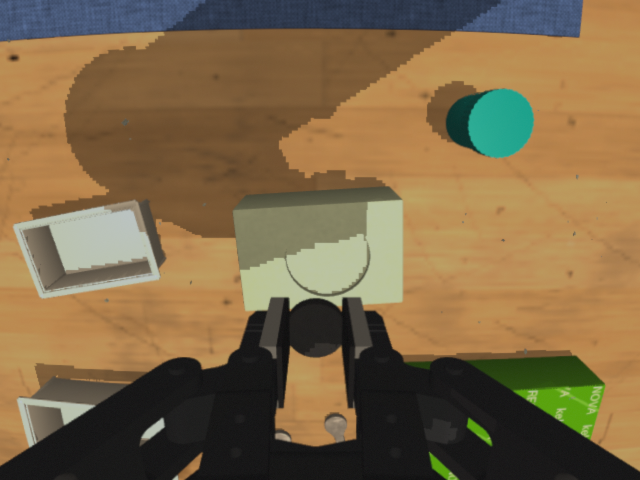

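The recess is centred at about (328,255), with its left edge at 286, right at 370 and bottom at 296. The block's top corners are (234,211), (402,200), (403,303) and (243,311). The small tray's outer corners are (14,226), (137,201), (160,277) and (40,299), turned about 10°. The turquoise vial is at (500,123).

```bash
python3 - <<'E'
from h import *
v=load('w4');b=load('side0')
P=[onz(v,p,.044) for p in [(234,211),(402,200),(403,303),(243,311)]]
print(np.mean(P,0),[np.linalg.norm(P[i]-P[i-1]).round(4) for i in range(4)])
print('recess',onz(v,(328,254.5),.044)); 
print('h',two(v,(327.5,255),b,proj(b,onz(v,(327.5,255),.044))))
print('edges',onz(v,(286,255),.044),onz(v,(370,255),.044),onz(v,(328,296),.044))
P=[onz(v,p,.026) for p in [(14,226),(137,201),(160,277),(40,299)]]
print('tray',np.mean(P,0),[np.linalg.norm(P[i]-P[i-1]).round(4) for i in range(4)],np.degrees(np.arctan2(*(P[1]-P[0])[[0,1]])),np.degrees(np.arctan2(*(P[2]-P[3])[[0,1]])))
E
python3 - <<'E'
from h import *
b=load('side0');cv2.imwrite('pics/side0c.png',cv2.resize(b['im'][160:330,200:360],None,fx=3.5,fy=3.5,interpolation=cv2.INTER_CUBIC))
E
```

```text
[0.65382658 0.2413002  0.044     ] [np.float64(0.0603), np.float64(0.0914), np.float64(0.0614), np.float64(0.0941)]
recess [0.65153845 0.24557881 0.044     ]
h (array([0.65183556, 0.24530123, 0.044     ]), np.float64(3.6188843062238402e-16))
edges [0.65186112 0.22201192 0.044     ] [0.65182525 0.26918802 0.044     ] [0.67701282 0.24583963 0.044     ]
tray [0.65660096 0.09525225 0.026     ] [np.float64(0.0504), np.float64(0.0842), np.float64(0.0492), np.float64(0.0857)] -10.339334924647712 -11.102517982959588
```

View pics/side0c.png

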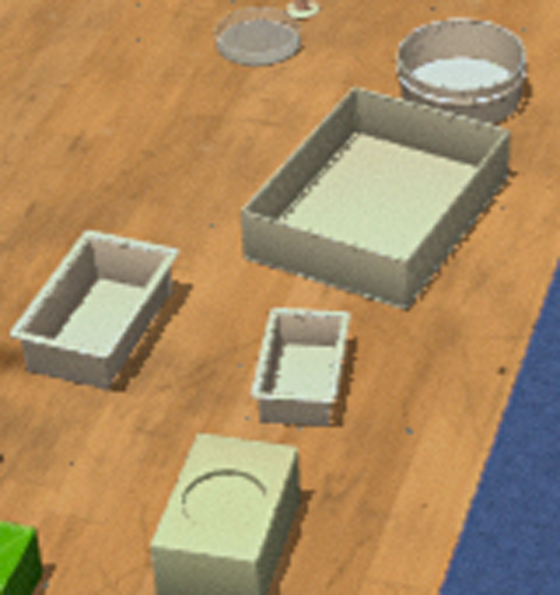

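The crop shows foam top corners (202,435), (298,448), (257,560) and (152,545), and small-tray rim corners (275,308), (350,313), (342,402) and (257,398). The lid rim corners are (355,90), (508,133), (407,262) and (245,212). The tub rim is centred near (462,60).

Run:
```python
from h import *
v=load('w4');b=load('side0')
f=lambda p:(p[0]/3.5+200,p[1]/3.5+160)
def T(n,W,S):
    r=[two(v,w,b,f(s)) for w,s in zip(W,S)]
    print(n,'mean',np.mean([x[0] for x in r],0).round(4),'z',[round(x[0][2],3) for x in r],'err',[round(x[1],3) for x in r])
T('foam',[(243,311),(234,211),(402,200),(403,303)],[(202,435),(298,448),(257,560),(152,545)])
T('tray',[(40,299),(14,226),(137,201),(160,277)],[(275,308),(350,313),(342,402),(257,398)])
L=[onz(b,f(s),.042) for s in [(355,90),(508,133),(407,262),(245,212)]]
print('lid',np.mean(L,0),[np.linalg.norm(L[i]-L[i-1]).round(3) for i in range(4)],np.degrees(np.arctan2(*(L[2]-L[1])[[0,1]])))
```

```text
foam mean [0.6536 0.2412 0.042 ] z [np.float64(0.04), np.float64(0.042), np.float64(0.043), np.float64(0.043)] err [np.float64(0.004), np.float64(0.001), np.float64(0.001), np.float64(0.002)]
tray mean [0.6547 0.095  0.0254] z [np.float64(0.029), np.float64(0.023), np.float64(0.025), np.float64(0.025)] err [np.float64(0.003), np.float64(0.002), np.float64(0.007), np.float64(0.003)]
lid [ 0.65535475 -0.08053299  0.042     ] [np.float64(0.16), np.float64(0.121), np.float64(0.16), np.float64(0.122)] 10.694615817684298
```

```bash
python3 -m creep '[0,0,0,0.05,0.3,-1,5, 0,0,0,0.1,0.7,-3,5, 0,0,0,0.1,0.7,-5,5, 0,0,0,0.1,0.7,-6.8,5, 0,0,0,0.1,0.7,-7.5,5, 0,0,0,0.1,0.7,-7.8,5, 0,0,0,0.1,0.7,-7.9,5, 0,0,0,0.1,0.7,-7.9,5, 0,0,0,0.1,0.7,-7.9,5, 0,0,0,0.1,0.7,-7.9,5]' 40
python3 -m creep '[0,0,0,0,0,0,45, 0,0,0,0,0,0,45, 0,0,0,0,0,0,45, 0,0,0,0,0,0,45, 0,0,0,0,0,1,45, 0,0,0,0,0,3,45, 0,0,0,0,0,5,45, 0,0,0,0,0,7,60, 0,0,0,0,0,8,60, 0,0,0,0,0,8,60]' 40
python3 - <<'E'
from h import *
v=snap('wrist','w5'); s=manip.get_state();print(s['tool_pos'],proj(v,[.6525,.2455,.046]))
cv2.imwrite('pics/w5c.png',cv2.resize(v['im'][160:360,200:440],None,fx=2,fy=2))
E
```

```text
t: 7.4
tool_pos: [0.6528, 0.2457, 0.0455]
eef_rot: [-0.001, 3.14, 0.001]
force: [0.2, -0.2, -0.8]
width: 0.0199
gripper_force: 39.2
t: 8.4
tool_pos: [0.6534, 0.246, 0.1271]
eef_rot: [-0.001, 3.138, 0.003]
force: [0.1, -0.2, -0.3]
width: 0.051
gripper_force: 0.0
[0.65260455 0.24579219 0.12531498] [314.35598852 251.46161844]
```

View pics/w5c.png

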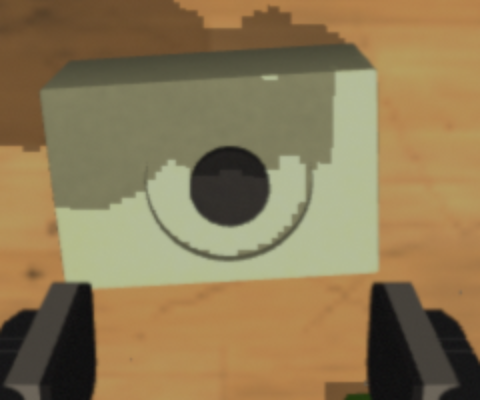

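The disc lies flat in the recess at (230,187) in the crop. The recess spans 146–313 in columns, with its bottom edge at 260, so the disc is 2–3 mm off at most. I'll check the numbers.

Run:
```python
from h import *
v=load('w5'); g=lambda x,y:(200+x/2,160+y/2)
print('disc',onz(v,g(229.5,187),.045))
P=[onz(v,g(*p),.044) for p in [(42,89),(378,69),(378,271),(66,288)]];print('block',np.mean(P,0))
print('rim L,R,B',[onz(v,g(*p),.044).round(4) for p in[(146,180),(313,180),(229,260)]])
```

```text
disc [0.65406427 0.24572247 0.045     ]
block [0.65328691 0.241753   0.044     ]
rim L,R,B [array([0.6523, 0.222 , 0.044 ]), array([0.6523, 0.2694, 0.044 ]), array([0.6771, 0.2456, 0.044 ])]
```

The disc is within 2 mm of centre. Next is the tube: I go over it with the gripper turned 0.18 rad to match the tray.

```bash
python3 -m creep '[0,0,0.03,-0.5,-2,0.5,60, 0,0,0.06,-2,-6,0.5,60, 0,0,0.1,-3.5,-10.5,0.5,60, 0,0,0.14,-5,-15,0.5,60, 0,0,0.18,-6.5,-19.5,0.5,60, 0,0,0.18,-8,-24,0.5,60, 0,0,0.18,-9.5,-28.5,0.5,60, 0,0,0.18,-11,-33,0.5,60, 0,0,0.18,-12.5,-37.5,0.5,60, 0,0,0.18,-14,-42,0.5,60]' 40
python3 -m creep '[0,0,0,-1,-4,0,60, 0,0,0,-2,-8,0,60, 0,0,0,-2.8,-12,0,60, 0,0,0,-3.2,-13.5,0,60, 0,0,0,-3.2,-13.8,0,60, 0,0,0,-3.2,-13.8,0,60, 0,0,0,-3.2,-13.8,0,60, 0,0,0,-3.2,-13.8,0,60, 0,0,0,-3.2,-13.8,0,60, 0,0,0,-3.2,-13.8,0,60]' 40
python3 - <<'E'
from h import *
v=snap('wrist','w6'); s=manip.get_state();print(s['tool_pos'],s['eef_rot'],proj(v,[.479,-.316,.033]),proj(v,[.479,-.316,.002]))
E
```

```text
t: 9.45
tool_pos: [0.5107, -0.1759, 0.1286]
eef_rot: [0.284, -3.127, -0.001]
force: [0.7, -0.1, -1.1]
width: 0.051
gripper_force: 0.0
t: 10.45
tool_pos: [0.4807, -0.3118, 0.1299]
eef_rot: [-0.285, 3.128, -0.0]
force: [0.5, 0.5, 0.0]
width: 0.051
gripper_force: 0.0
[ 0.48067299 -0.31196993  0.12987635] [-2.84756522e-01  3.12846977e+00 -2.95262963e-05] [308.93485905 240.97543672] [309.64549256 227.17100469]
```

View pics/w6.png

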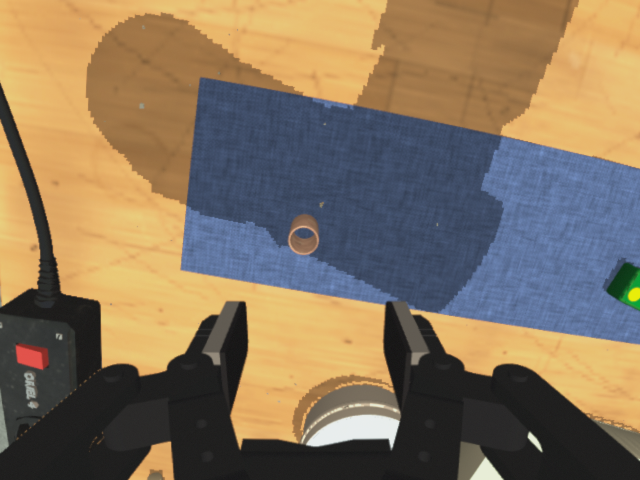

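The tube's top rim is centred at about (304,239), with the tub at (350,430) beyond it.

Run:
```python
from h import *
v=load('w6');b=load('side0');w=load('w1')
print(onz(v,(304,239),.033),two(v,(304,239),b,(397,171.5)),two(v,(304,239),w,(103.5,296)))
print('diam',np.linalg.norm(onz(v,(288.5,239),.033)-onz(v,(319.5,239),.033)))
print(manip.get_state()['tool_pos'])
```

```text
[ 0.47831674 -0.31911684  0.033     ] (array([ 0.48037866, -0.31901498,  0.02800461]), np.float64(0.0010109838228197457)) (array([ 0.47876773, -0.31910482,  0.03098791]), np.float64(0.0003296787732158046))
diam 0.018520368527266916
[ 0.48067299 -0.31196993  0.12987635]
```

```bash
python3 -m creep '[0,0,0,-0.1,-0.4,-1,60, 0,0,0,-0.2,-0.7,-2.5,60, 0,0,0,-0.2,-0.7,-4.5,60, 0,0,0,-0.2,-0.7,-6.5,60, 0,0,0,-0.2,-0.7,-8.5,60, 0,0,0,-0.2,-0.7,-10,60, 0,0,0,-0.2,-0.7,-11,60, 0,0,0,-0.2,-0.7,-11.5,60, 0,0,0,-0.2,-0.7,-11.7,60, 0,0,0,-0.2,-0.7,-11.7,60]' 40
python3 -m creep '[0,0,0,0,0,0,5, 0,0,0,0,0,0,5, 0,0,0,0,0,0,5, 0,0,0,0,0,0,5, 0,0,0,0,0,0,5, 0,0,0,0,0,0,5, 0,0,0,0,0,0.5,5, 0,0,0,0,0,1.5,5, 0,0,0,0,0,3,5, 0,0,0,0,0,4,5]' 40
```

```text
t: 11.5
tool_pos: [0.4787, -0.3196, 0.013]
eef_rot: [-0.284, 3.128, -0.0]
force: [0.0, 0.6, -0.4]
width: 0.0512
gripper_force: 0.0
t: 12.5
tool_pos: [0.4788, -0.3197, 0.0541]
eef_rot: [-0.284, 3.128, -0.001]
force: [-0.6, 0.0, 0.1]
width: 0.0168
gripper_force: 39.1
```

```bash
python3 -m creep '[0,0,0,0.5,1,2,5, 0,0,0,2,4.5,4,5, 0,0,0,4,9,6,5, 0,0,0,6,13.5,7,5, 0,0,0,8,18,7.5,5, 0,0,0,10,22.5,7.5,5, 0,0,0,12,27,7.5,5, 0,0,0,14,31.5,7.5,5, 0,0,0,16,36,7.5,5, 0,0,0,17,39.5,7.5,5]' 40
python3 -m creep '[0,0,0,0.4,1.2,0,5, 0,0,0,0.7,2,0,5, 0,0,0,0.7,2,0,5, 0,0,0,0.7,2,0,5, 0,0,0,0.7,2,0,5, 0,0,0,0.7,2,0,5, 0,0,0,0.7,2,0,5, 0,0,0,0.7,2,0,5, 0,0,0,0.7,2,0,5, 0,0,0,0.7,2,0,5]' 40
python3 - <<'E'
from h import *
v=snap('wrist','w7'); s=manip.get_state();print(s['tool_pos'],s['width'])
cv2.imwrite('pics/w7c.png',cv2.resize(v['im'][170:420,180:460],None,fx=2,fy=2))
E
```

```text
t: 13.5
tool_pos: [0.6493, 0.0784, 0.1278]
eef_rot: [-0.285, 3.128, 0.0]
force: [1.1, -0.5, -0.7]
width: 0.0166
gripper_force: 39.1
t: 14.5
tool_pos: [0.6554, 0.0955, 0.1278]
eef_rot: [0.284, -3.129, 0.0]
force: [-0.0, -0.2, 0.1]
width: 0.0167
gripper_force: 39.1
[0.65541717 0.09558543 0.12776484] 0.01704748472446614
```

View pics/w7c.png

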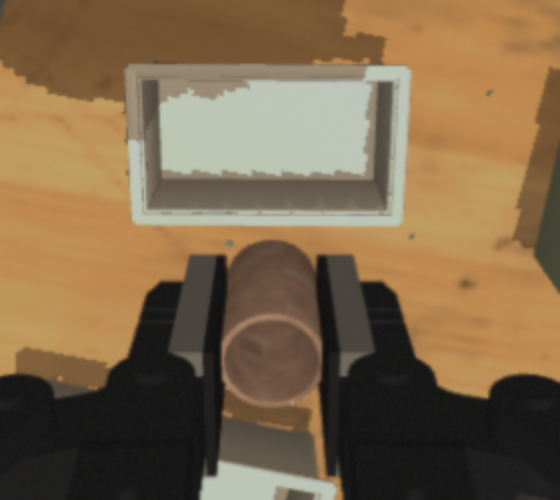

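The tube is upright in the pads, top centre at (271,360), and the gripper is square to the tray. The tray's rim corners in the crop are (127,65), (410,67), (402,224) and (134,223).

Run:
```python
from h import *
v=load('w7'); g=lambda p:(180+p[0]/2,170+p[1]/2)
P=[onz(v,g(p),.026) for p in [(127,65),(410,67),(402,224),(134,223)]]
print(np.mean(P,0),[np.linalg.norm(P[i]-P[i-1]).round(4) for i in range(4)])
s=manip.get_state()['tool_pos']
print('tube',onz(v,g((271,360)),s[2]+.0205),s, 'tubebottom-ish',onz(v,g((272,252)),s[2]-.01))
```

```text
[0.65620613 0.09499396 0.026     ] [np.float64(0.0508), np.float64(0.0843), np.float64(0.0505), np.float64(0.0846)]
tube [0.65425111 0.09552034 0.14826484] [0.65541717 0.09558543 0.12776484] tubebottom-ish [0.64874055 0.0947074  0.11776484]
```

```bash
python3 -m creep '[0,0,0,0.1,0,-1,5, 0,0,0,0.15,0,-3,5, 0,0,0,0.15,0,-5,5, 0,0,0,0.15,0,-7,5, 0,0,0,0.15,0,-8.5,5, 0,0,0,0.15,0,-9.8,5, 0,0,0,0.15,0,-10.6,5, 0,0,0,0.15,0,-11.1,5, 0,0,0,0.15,0,-11.4,5, 0,0,0,0.15,0,-11.4,5]' 40
python3 -m creep '[0,0,0,0,0,-0.05,5, 0,0,0,0,0,-0.05,37, 0,0,0,0,0,-0.05,37, 0,0,0,0,0,-0.05,37, 0,0,0,0,0,-0.05,37, 0,0,0,0,0,1,37, 0,0,0,0,0,3,37, 0,0,0,0,0,5,37, 0,0,0,0,0,7.5,60, 0,0,0,0,0,10,60]' 40
python3 -m creep '[0,0,0,0,0,1,60, 0,0,0,0,0,1.5,60, 0,0,0,0,0,1.5,60, 0,0,0,0,0,1.5,60, 0,0,0,0,0,1.5,60, 0,0,0,0,0,1.5,60, 0,0,0,0,0,1.5,60, 0,0,0,0,0,1.5,60, 0,0,0,0,0,1.5,60, 0,0,0,0,0,1.5,60]' 40
python3 - <<'E'
from h import *
v=snap('wrist','w8'); s=manip.get_state();print(s['tool_pos'],s['width'])
cv2.imwrite('pics/w8c.png',cv2.resize(v['im'][170:420,180:460],None,fx=2,fy=2))
E
```

```text
t: 15.55
tool_pos: [0.6572, 0.0956, 0.014]
eef_rot: [-0.284, 3.128, 0.0]
force: [0.0, -0.9, 0.7]
width: 0.0169
gripper_force: 39.1
t: 16.55
tool_pos: [0.6569, 0.0955, 0.1156]
eef_rot: [-0.284, 3.128, -0.0]
force: [-0.3, -0.1, 1.1]
width: 0.0513
gripper_force: 0.0
t: 17.55
tool_pos: [0.6569, 0.0956, 0.1288]
eef_rot: [-0.284, 3.129, 0.0]
force: [-0.8, 0.3, 0.4]
width: 0.0514
gripper_force: 0.0
[0.65693811 0.09554388 0.12879051] 0.05134747323121053
```

View pics/w8c.png

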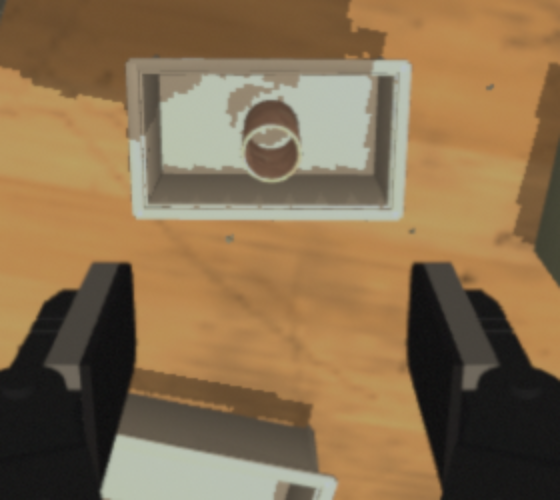

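The tube stands upright in the middle of the small tray (272,150). Next the vial.

```bash
python3 -m creep '[0,0,-0.04,-1,1.5,0.5,90, 0,0,-0.08,-3,4,1,90, 0,0,-0.12,-5.5,7,2,90, 0,0,-0.16,-8,10,2,90, 0,0,-0.18,-10.5,13,2,90, 0,0,-0.18,-13,16,2,90, 0,0,-0.18,-15,19,2,90, 0,0,-0.18,-16.8,21.3,2,90, 0,0,-0.18,-17.6,22.4,2,90, 0,0,-0.18,-17.6,22.4,2,90]' 40
python3 - <<'E'
from h import *
v=snap('wrist','w9'); s=manip.get_state();print(s['tool_pos'],s['eef_rot'],proj(v,[.481,.32,.048]))
hsv=cv2.cvtColor(v['im'],cv2.COLOR_BGR2HSV)
for thr in(150,185):
    m=cv2.inRange(hsv,(0,0,thr),(180,70,255)); 
    for c in cv2.findContours(m,0,2)[0]:
        if cv2.contourArea(c)>400: (x,y),r=cv2.minEnclosingCircle(c); print(thr,round(x,1),round(y,1),round(r,1),cv2.contourArea(c),onz(v,(x,y),.048).round(4))
E
```

```text
t: 18.6
tool_pos: [0.4801, 0.3208, 0.149]
eef_rot: [-0.005, 3.141, 0.001]
force: [-0.1, -0.2, -0.2]
width: 0.0769
gripper_force: 0.0
[0.48076741 0.31993048 0.14888422] [-3.33972188e-03  3.14137778e+00 -3.33179402e-05] [314.10824315 244.18458427]
150 233.5 431.0 36.2 1193.5 [0.6241 0.2616 0.048 ]
150 318.6 241.0 29.6 2456.0 [0.479  0.3227 0.048 ]
185 233.5 431.0 36.0 1100.5 [0.6241 0.2616 0.048 ]
185 318.6 240.8 28.6 1644.5 [0.4789 0.3227 0.048 ]
```

View pics/w9.png

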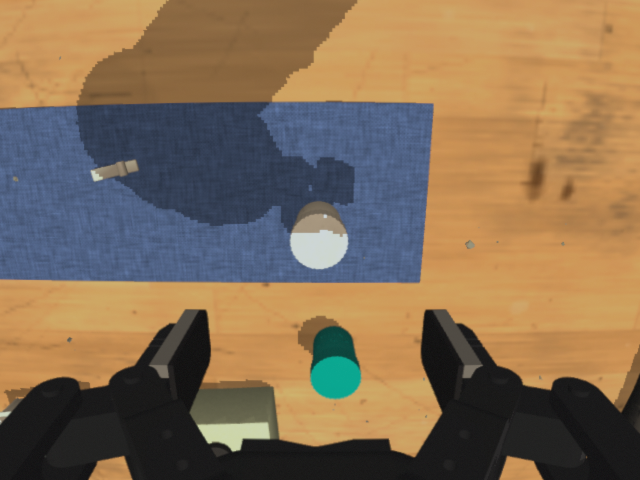

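The vial's cap is centred at (319,240) and the turquoise one is clear at (335,377).

```bash
python3 -m creep '[0,0,0,-0.1,0.1,-1,85, 0,0,0,-0.2,0.25,-3,85, 0,0,0,-0.2,0.25,-5,85, 0,0,0,-0.2,0.25,-7,85, 0,0,0,-0.2,0.25,-8.8,85, 0,0,0,-0.2,0.25,-10,85, 0,0,0,-0.2,0.25,-11,85, 0,0,0,-0.2,0.25,-11.5,85, 0,0,0,-0.2,0.25,-11.6,85, 0,0,0,-0.2,0.25,-11.6,85]' 40
python3 -m creep '[0,0,0,0,0,0,20, 0,0,0,0,0,0,20, 0,0,0,0,0,0,20, 0,0,0,0,0,0,20, 0,0,0,0,0,0,20, 0,0,0,0,0,0,20, 0,0,0,0,0,0,20, 0,0,0,0,0,0.5,20, 0,0,0,0,0,1.5,20, 0,0,0,0,0,2.5,20]' 40
```

```text
t: 19.65
tool_pos: [0.4793, 0.3223, 0.0332]
eef_rot: [-0.001, 3.141, 0.001]
force: [0.6, -0.4, 0.2]
width: 0.0727
gripper_force: 0.0
t: 20.65
tool_pos: [0.4788, 0.3219, 0.0583]
eef_rot: [0.001, -3.141, 0.001]
force: [0.5, -0.3, -0.2]
width: 0.0339
gripper_force: 39.9
```

```bash
python3 -m creep '[0,0,0,0.2,-0.5,2,20, 0,0,0,0.8,-2.5,4.5,20, 0,0,0,2,-6,7,20, 0,0,0,3.2,-10,8.5,20, 0,0,0,4.4,-14.5,9,20, 0,0,0,5.6,-19,9,20, 0,0,0,6.8,-23.5,9,20, 0,0,0,8,-28,9,20, 0,0,0,9.2,-32.5,9,20, 0,0,0,10.4,-37,9,20]' 40
python3 -m creep '[0,0,0,1.2,-4.5,0,20, 0,0,0,2.4,-9,0,20, 0,0,0,3.6,-13,0,20, 0,0,0,4.6,-16.5,0,20, 0,0,0,5.2,-18.8,0,20, 0,0,0,5.7,-19.7,0,20, 0,0,0,5.7,-19.7,0,20, 0,0,0,5.7,-19.7,0,20, 0,0,0,5.7,-19.7,0,20, 0,0,0,5.7,-19.7,0,20]' 40
python3 - <<'E'
from h import *
v=snap('wrist','w10'); s=manip.get_state();print(s['tool_pos'],s['width'],proj(v,[.64,-.245,.038]))
E
```

```text
t: 21.65
tool_pos: [0.5832, -0.0498, 0.1488]
eef_rot: [-0.001, 3.141, 0.0]
force: [1.5, 0.9, -0.1]
width: 0.0343
gripper_force: 39.9
t: 22.65
tool_pos: [0.64, -0.2438, 0.1483]
eef_rot: [-0.003, 3.141, 0.0]
force: [0.0, 0.4, -0.5]
width: 0.0336
gripper_force: 39.9
[ 0.6399834  -0.24394859  0.14822779] 0.03376889263174157 [313.64722536 238.34696878]
```

View pics/w10.png

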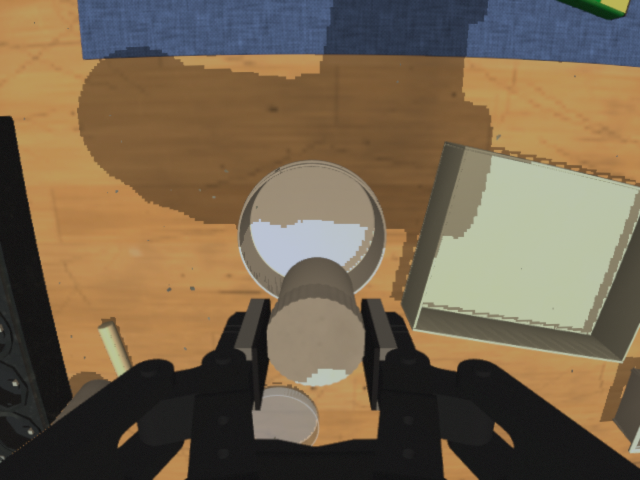

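The tub's rim spans columns 238–386 with its top at row 160, so its centre is about (312,234). The vial hangs upright in the pads at (316,338).

```bash
python3 -c "
from h import *
v=load('w10');print(onz(v,(312,234),.038),np.linalg.norm(onz(v,(238,234),.038)-onz(v,(386,234),.038)));s=load('w6')
s=manip.get_state()['tool_pos'];print('cap top',onz(v,(316,338),s[2]+.015))"
python3 -m creep '[0,0,0,0,0,-1,20, 0,0,0,-0.1,-0.15,-3,20, 0,0,0,-0.1,-0.15,-5,20, 0,0,0,-0.1,-0.15,-6.5,20, 0,0,0,-0.1,-0.15,-7,20, 0,0,0,-0.1,-0.15,-7,20, 0,0,0,-0.1,-0.15,-7,20, 0,0,0,-0.1,-0.15,-7,20, 0,0,0,-0.1,-0.15,-7,20, 0,0,0,-0.1,-0.15,-7,20]' 40
```

```text
[ 0.63714606 -0.24603779  0.038     ] 0.09326567644603417
cap top [ 0.63753069 -0.24365958  0.16322779]
t: 23.7
tool_pos: [0.6392, -0.2465, 0.0783]
eef_rot: [-0.001, 3.141, -0.0]
force: [-0.5, -0.2, -0.2]
width: 0.034
gripper_force: 39.9
```

```bash
python3 -m creep '[0,0,0,0,0.1,-0.7,20, 0,0,0,0,0.1,-1.5,20, 0,0,0,0,0.1,-2.3,20, 0,0,0,0,0.1,-3.1,20, 0,0,0,0,0.1,-3.7,20, 0,0,0,0,0.1,-4.1,20, 0,0,0,0,0.1,-4.3,20, 0,0,0,0,0.1,-4.35,20, 0,0,0,0,0.1,-4.35,20, 0,0,0,0,0.1,-4.35,20]' 40
python3 -m creep '[0,0,0,0,0,0,48, 0,0,0,0,0,0,48, 0,0,0,0,0,0,48, 0,0,0,0,0,0,48, 0,0,0,0,0,0,48, 0,0,0,0,0,1,48, 0,0,0,0,0,3,48, 0,0,0,0,0,5.5,48, 0,0,0,0,0,8,60, 0,0,0,0,0,10,60]' 40
python3 -m creep '[0,0,0,0,0,1,60, 0,0,0,0,0,1.5,60, 0,0,0,0,0,1.5,60, 0,0,0,0,0,1.5,60, 0,0,0,0,0,1.5,60, 0,0,0,0,0,1.5,60, 0,0,0,0,0,1.5,60, 0,0,0,0,0,1.5,60, 0,0,0,0,0,1.5,60, 0,0,0,0,0,1.5,60]' 40
python3 - <<'E'
from h import *
v=snap('wrist','w11'); s=manip.get_state();print(s['tool_pos'],s['width'])
cv2.imwrite('pics/w11c.png',v['im'][:420,170:640])
E
```

```text
t: 24.7
tool_pos: [0.6393, -0.2454, 0.035]
eef_rot: [-0.001, 3.141, -0.0]
force: [-2.1, 1.1, 3.5]
width: 0.0337
gripper_force: 40.3
t: 25.7
tool_pos: [0.6394, -0.2457, 0.1371]
eef_rot: [-0.002, 3.139, -0.001]
force: [-0.4, -0.9, 0.5]
width: 0.0512
gripper_force: 0.0
t: 26.7
tool_pos: [0.6389, -0.2454, 0.1493]
eef_rot: [-0.001, 3.142, 0.0]
force: [0.6, -0.1, 0.4]
width: 0.0514
gripper_force: 0.0
[ 0.63896157 -0.24544369  0.14932748] 0.05135011771045234
```

View pics/w11c.png

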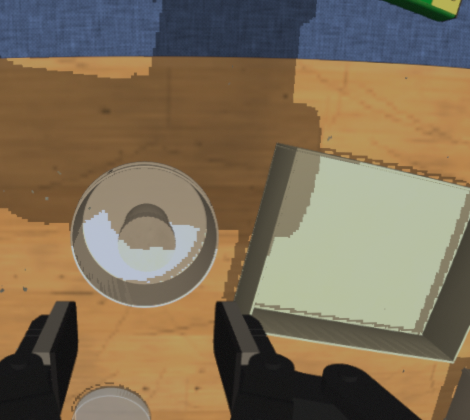

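The vial stands upright in the tub at (147,232), against a tub centre of about (144,235). All 14 views are now used, so the ring goes by masks and numbers only.

```bash
python3 -m creep '[0,0,0,-1,1.5,0,90, 0,0,0,-3,5,0,90, 0,0,0,-5.5,9,0,90, 0,0,0,-8,13,-0.5,90, 0,0,0,-10.5,17,-1,90, 0,0,0,-13,21,-1.5,90, 0,0,0,-15.5,25,-2,90, 0,0,0,-17.5,28.5,-2,90, 0,0,0,-18.7,30.5,-2,90, 0,0,0,-19.1,31.1,-2,90]' 40
python3 - <<'E'
from h import *
w=load('w10');P=[onz(w,p,.042) for p in [(445,143),(639,188),(622,361),(414,329)]]
print('lid',np.mean(P,0),[np.linalg.norm(P[i]-P[i-1]).round(3) for i in range(4)])
manip.camera('wrist')
v=snap('wrist','w12'); s=manip.get_state();print(s['tool_pos'],s['width']); print(proj(v,[.448,.066,.016]))
c=proj(v,[.448,.066,.016]).astype(int);x0,y0=c-50
hsv=cv2.cvtColor(v['im'],cv2.COLOR_BGR2HSV)[y0:y0+100,x0:x0+100]
m=(~((hsv[...,0]>100)&(hsv[...,0]<130)&(hsv[...,1]>70))).astype(np.uint8)*255
for q in cv2.findContours(m,0,2)[0]:
    if cv2.contourArea(q)>150:
        (x,y),r=cv2.minEnclosingCircle(q);print(x+x0,y+y0,r,cv2.boundingRect(q),cv2.contourArea(q),onz(v,(x+x0,y+y0),.016),onz(v,(x+x0,y+y0),.009))
print('\n'.join(''.join('#' if a else '.' for a in r[::2]) for r in m[::4]))
E
```

```text
t: 27.75
tool_pos: [0.4471, 0.0672, 0.1298]
eef_rot: [-0.006, 3.141, 0.001]
force: [0.5, -1.3, -0.0]
width: 0.0769
gripper_force: 0.0
lid [ 0.65483945 -0.10060224  0.042     ] [np.float64(0.123), np.float64(0.132), np.float64(0.129), np.float64(0.162)]
[0.44789975 0.06609529 0.12967489] 0.0764358177782505
[313.87505317 237.73607076]
312.5 232.18000030517578 25.422183990478516 (25, 20, 50, 51) 1903.0 [0.44430722 0.06511755 0.016     ] [0.44633711 0.06507595 0.009     ]
..................................................
..................................................
..................................................
..................................................
..................................................
..................................................
...................#############..................
................##################................
...............####################...............
..............#######################.............
.............########........########.............
.............#######...........#######............
.............#######...........#######............
.............#########.......########.............
..............#######################.............
...............####################...............
.................#################................
....................###########...................
..................................................
..................................................
..................................................
..................................................
..................................................
..................................................
..................................................
```

```bash
python3 -m creep '[0,0,0,-0.1,-0.1,-1,85, 0,0,0,-0.15,-0.1,-3,85, 0,0,0,-0.15,-0.1,-5,85, 0,0,0,-0.15,-0.1,-7,85, 0,0,0,-0.15,-0.1,-9,85, 0,0,0,-0.15,-0.1,-10.5,85, 0,0,0,-0.15,-0.1,-11.5,85, 0,0,0,-0.15,-0.1,-12.2,85, 0,0,0,-0.15,-0.1,-12.5,85, 0,0,0,-0.15,-0.1,-12.5,85]' 40
python3 -m creep '[0,0,0,0,0,0,20, 0,0,0,0,0,0,20, 0,0,0,0,0,0,20, 0,0,0,0,0,0,20, 0,0,0,0,0,0,20, 0,0,0,0,0,0,20, 0,0,0,0,0,0,20, 0,0,0,0,0,0,20, 0,0,0,0,0,0.5,20, 0,0,0,0,0,1,20]' 40
python3 - <<'E'
from h import *
w=load('w10');P=[onz(w,p,.042) for p in [(445,143),(622,361),(414,329)]];print((P[0]+P[1])/2,np.linalg.norm(P[1]-P[0]),np.hypot(.125,.165))
u=load('w11');P=[onz(u,(170+p[0],p[1]),.042) for p in [(278,144),(454,361)]];print((P[0]+P[1])/2,np.linalg.norm(P[1]-P[0]))
E
```

```text
t: 28.85
tool_pos: [0.4466, 0.0644, 0.0042]
eef_rot: [0.001, -3.142, 0.0]
force: [-0.7, 0.6, -0.6]
width: 0.0728
gripper_force: 0.0
t: 29.85
tool_pos: [0.4464, 0.0646, 0.0147]
eef_rot: [0.001, -3.142, 0.0]
force: [-0.2, 0.3, 0.1]
width: 0.029
gripper_force: 39.5
[ 0.65616543 -0.09338159  0.042     ] 0.213099877459747 0.20700241544484452
[ 0.6559712  -0.09265941  0.042     ] 0.21348141098429044
```

```bash
python3 -m creep '[0,0,0,0,0,2,20, 0,0,0,1,-0.7,5,20, 0,0,0,4,-3,8,20, 0,0,0,7.5,-5.5,11,20, 0,0,0,11,-8,13,20, 0,0,0,14.5,-10.5,14,20, 0,0,0,17.5,-12.8,14,20, 0,0,0,19.8,-14.4,14,20, 0,0,0,20.9,-15.2,14,20, 0,0,0,20.9,-15.2,14,20]' 40
python3 - <<'E'
from h import *
snap('wrist'); v=snap('wrist','w13'); s=manip.get_state();print(s['tool_pos'],s['width'])
im=v['im']; hsv=cv2.cvtColor(im,cv2.COLOR_BGR2HSV)
# sample colours round the expected floor
for p in [(.655,-.09),(.62,-.09),(.62,-.06),(.62,-.12),(.60,-.09),(.57,-.09)]:
    q=proj(v,[*p,.002]); i=q.round().astype(int); print(p,q.round(1),hsv[i[1],i[0]])
rows=[]
for y in range(60,420,12): rows.append(''.join('#' if (15<h<45 and sa<75 and va>90) else ('+' if sa<75 else '.') for h,sa,va in hsv[y,60:600:6]))
print('\n'.join(rows))
E
```

```text
t: 30.85
tool_pos: [0.6561, -0.0887, 0.1534]
eef_rot: [-0.002, -3.14, 0.0]
force: [-0.9, 0.1, -0.2]
width: 0.0288
gripper_force: 39.6
[ 0.65510726 -0.08733152  0.15410177] 0.028765048437291062
(0.655, -0.09) [312.6 221.4] [ 39  38 199]
(0.62, -0.09) [312.5 173.1] [ 23  61 142]
(0.62, -0.06) [355.2 173.1] [ 23  61 143]
(0.62, -0.12) [269.8 173.2] [ 23  61 142]
(0.6, -0.09) [312.4 144.2] [ 23  61 143]
(0.57, -0.09) [312.3  99. ] [ 15 142 131]
..........................................................................................
..........................................................................................
..........................................................................................
..........................................................................................
..........................................................................................
........................#####.............................................................
........................#++############...................................................
#########.........
[... 1374 characters left out ...]
..+++++++++++######+++++++++++#+++.............................
.............................+++++++++++++..++++++++++++++#+#.............................
............................++++##++++++++++++++++++##++++................................
.................+++......++++++++++...+++++++++..++++++++++......++++++++++++++++++++#...
...########..+++++++++++++++++++++++..............++++++++++++++++++++++++###############.
..#+###+##++++++++++++++++++++++++++...............+++++++++++++++++++++++++##++++++#+++##
..##+##++++++++++++++++++++++++++++................++++++++++++++++++++++++++++++++#++++##
...+++++++++++++++++++++++++++++++..................++++++++++++++++++++++++++++++#++++##+
```

Run:
```python
from h import *
v=load('w13'); hsv=cv2.cvtColor(v['im'],cv2.COLOR_BGR2HSV); m=hsv[...,1]<80
def run(a,lo,hi):  # first/last set run
    i=np.flatnonzero(a[lo:hi]); return lo+i[0],lo+i[-1]
Lp=[];Rp=[];Tp=[]
for y in range(185,285,5):
    l,r=run(m[y],175,480); Lp.append(onz(v,(l,y),.042)[:2]);Rp.append(onz(v,(r+1,y),.042)[:2])
for x in range(240,440,5): Tp.append(onz(v,(x,run(m[:,x],100,250)[0]),.042)[:2])
def line(P):
    d=cv2.fitLine(np.array(P,np.float32),cv2.DIST_HUBER,0,.01,.01).ravel(); return d[2:],d[:2]
pl,dl=line(Lp);pr,dr=line(Rp);pt,dt=line(Tp)
for d in(dl,dr,dt):print(np.degrees(np.arctan2(d[1],d[0])))
X=lambda p,d,q,e:p+d*np.linalg.solve(np.stack([d,-e],1),q-p)[0]
A=X(pl,dl,pt,dt);B=X(pr,dr,pt,dt);print(A,B,np.linalg.norm(A-B))
n=(dl*np.sign(dl[0])+dr*np.sign(dr[0]));n/=np.linalg.norm(n)
print('centre',(A+B)/2+n*.0625)
q=manip.get_state();print(q['tool_pos'])
# mat: ring gone from start place?
s=snap('scene'); c=proj(s,[.447,.065,.012]).astype(int);print(s['im'][c[1]-2:c[1]+3,c[0]].tolist())
```

```text
-10.741534
-10.520716
79.070854
[ 0.580056   -0.15403596] [0.61107624 0.00660964] 0.16361314
centre [ 0.6569933  -0.08524349]
[ 0.65510726 -0.08733152  0.15410177]
[[138, 103, 85], [143, 107, 90], [140, 105, 87], [138, 104, 86], [143, 108, 90]]
```

The lid centre is (0.657,-0.085), with a measured length of 164 mm against the 165 mm given. The ring is gone from the mat.

```bash
python3 -m creep '[0,0,0,0.1,0.1,-1,20, 0,0,0,0.2,0.2,-3,20, 0,0,0,0.2,0.2,-5.5,20, 0,0,0,0.2,0.2,-8,20, 0,0,0,0.2,0.2,-10,20, 0,0,0,0.2,0.2,-12,20, 0,0,0,0.2,0.2,-13.3,20, 0,0,0,0.2,0.2,-14.2,20, 0,0,0,0.2,0.2,-14.6,20, 0,0,0,0.2,0.2,-14.8,20]' 40
python3 -m creep '[0,0,0,0,0,0,20, 0,0,0,0,0,0,60, 0,0,0,0,0,0,60, 0,0,0,0,0,0,60, 0,0,0,0,0,0,60, 0,0,0,0,0,0,60, 0,0,0,0,0,1,60, 0,0,0,0,0,3,60, 0,0,0,0,0,6,60, 0,0,0,0,0,9,60]' 40
python3 -m creep '[0,0,0,0,0,2,60, 0,0,0,0,0,4,60, 0,0,0,0,0,5.6,60, 0,0,0,0,0,5.6,60, 0,0,0,0,0,5.6,60, 0,0,0,0,0,5.6,60, 0,0,0,0,0,5.6,60, 0,0,0,0,0,5.6,60, 0,0,0,0,0,5.6,60, 0,0,0,0,0,5.6,60]' 40
python3 - <<'E'
from h import *
v=snap('wrist','w14'); s=manip.get_state();print(s['tool_pos'],s['width'])
g=cv2.cvtColor(v['im'],cv2.COLOR_BGR2GRAY); c=proj(v,[.657,-.085,.012]).astype(int);x0,y0=c-50;print(c)
m=(g[y0:y0+100,x0:x0+100]<80).astype(np.uint8)*255
for q in cv2.findContours(m,0,2)[0]:
    if cv2.contourArea(q)>150:
        (x,y),r=cv2.minEnclosingCircle(q);print(r,cv2.boundingRect(q),onz(v,(x+x0,y+y0),.012))
print('\n'.join(''.join('#' if a else '.' for a in r[::2]) for r in m[::4]))
E
```

```text
t: 32.0
tool_pos: [0.6577, -0.0853, 0.0065]
eef_rot: [-0.002, 3.141, -0.0]
force: [-0.6, 0.2, -0.6]
width: 0.0288
gripper_force: 39.6
t: 33.0
tool_pos: [0.6573, -0.0856, 0.0979]
eef_rot: [0.001, -3.141, 0.0]
force: [0.2, -0.2, 0.3]
width: 0.0511
gripper_force: 0.0
t: 34.0
tool_pos: [0.6574, -0.0854, 0.1521]
eef_rot: [0.001, -3.141, 0.0]
force: [-0.2, -0.7, 0.1]
width: 0.0513
gripper_force: 0.0
[ 0.65741399 -0.08542017  0.15216338] 0.051207574328735884
[316 225]
23.068445205688477 (26, 28, 46, 46) [ 0.65682197 -0.08579197  0.012     ]
..................................................
..................................................
..................................................
..................................................
..................................................
..................................................
..................................................
......................######......................
..................##############..................
................##################................
...............####################...............
..............#######........#######..............
..............######..........######..............
..............######..........######..............
..............########......########..............
...............####################...............
................##################................
..................##############..................
.....................########.....................
..................................................
..................................................
..................................................
..................................................
..................................................
..................................................
```

```bash
python3 -c "
from cell import manip
print(manip.hand_in())"
```

```text
the job is handed in; nothing more can be done
None
```

I placed the disc, tube, vial and ring in that order, each in the middle of its own holder and the same way up, left the battery and clip alone, and handed the job in at about 34 s; the verdict was not shown.

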